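# Load the glass splitter

## Robot

A 6-joint arm with a two-finger parallel gripper is mounted at the origin on the work surface. World frame = base frame: x ahead of the robot, y to its left, z up, the work surface at z = 0. Lengths are in m, angles in rad, forces in N, time in s.
With the tool pointing down it reaches from about 0.35 to 0.85 m from the base axis. Payload 8.1 kg.
Tool frame: the origin (TCP) lies at the very end of the fingers, on their centre line; the grasp point (between the pads) lies behind it (manip.grip_depth is the z of the grasp point in the tool frame, in m); z points along the fingers, y is the direction in which the jaws open and shut (so a half turn about z gives the same grasp; the last joint's range is limited). The gripper opens to 93 mm and grips with 3 to 60 N. Pads are 15 mm wide; open, the fingers measure 128 mm over their backs; the gripper's body (75 mm by 188 mm) begins 65 mm behind the grasp point.
Start: joints at [-1.191, 0.13, 1.488, -0, 1.523, -0.085], TCP at [0.269, -0.536, 0.196] pointing down, gripper open.
Joint ranges: [-2.96, 2.96], [-0.89, 2.26], [0.02, 2.5], [-1.34, 4.48], [0, 2.73], [-2.66, 2.66]. Speed limits (rad/s): [2.39, 2.39, 2.79, 3.14, 3.14, 3.14].

## Interface

Orientations are given as a 3x3 rotation matrix whose columns are the frame's x, y, z axes.
In Python, from bench import manip gives the robot as it stands.
- The arm moves only by the tool servo_tool, never from a script. Its argument "increments" is a list of rows, each a list of 3 entries, a list of its own where there are three numbers: the shift along the world's x, y, z in cm, then the turn about the world's z in rad, then the closure in counts, from 0 (fully open) to 255 (shut). A call has 1 to 8 rows; each row is the pose to reach, as a shift and turn from the pose commanded when the call began; what a row does not reach only later rows make up. A row lasts 1/12 s, in which the tool goes at most 41.7 mm and 7.16 degrees, less where a joint would pass 70% of its speed; a pose out of reach is approached as far as the arm can. A call with a gripper value outside its range is refused whole. The fingers move at their own pace and stop on an object; "newtons" is the grip in N (left out, the last holds). Time passes only in rows, so rows that repeat a pose let the fingers close. It gives the time, the measured TCP pose, the force and the opening at its end, in the units of the state.
- manip.read_state(): the state, without advancing time (a new reading comes with each control period).
- manip.snapshot(name): name is "scene" or "top" or "wrist"; returns (picture, depth): 420x560x3 uint8, red, green, blue; 420x560 float32, m along the optical axis (not along the pixel's ray), 0 where there is no reading.
- manip.camera_model(name): a dict with "intrinsics" (3x3 intrinsics, pixels), "R" (3x3) and "t" (3): a world point X has camera coordinates R X + t; the wrist camera has in their place "T_tool_cam" (4x4, takes a point from camera to tool coordinates, whose origin is the TCP and whose axes are the flange's). Camera axes: x right, y down, z forward; pixel columns grow to the right and rows downward; lengths in m; the calibration is good to about 2 mm. The wrist camera is an equidistant fisheye: a pixel r from the principal point sees the ray r / f radians off the axis. A picture is of the moment at which its call begins: read the wrist's pose just before it. camera_model takes no time and is no camera call.
- manip.close_job(): hands the job in, once; it reports no verdict.
The state is a dict: "time": time; "qpos": joint angles; "qvel": joint speeds; "joint_efforts": joint torques, N m; "ee_pos": TCP position; "tcp_rot": TCP orientation; "wrist_force": force on the tool from outside, world axes, zero at the start; "torque": the same for the moment, N m; "opening": finger opening in m.
Only numpy, scipy, OpenCV 4.12 (cv2) and the standard library are available. Lean on these libraries where they do the work, as an engineer would, in place of code of your own. Each camera call takes 0.05 s, during which the arm holds its last target. There are 200 camera calls.

## Task

Load the glass splitter: with the fingertips push its lever up by the red grip, steadily and without flinging it, past its balance point so that the counterweight keeps it fully raised, then push the green glass slab straight back along the bed, under the raised chisel, until its whole far edge lies against the brass back stop. Only push: do not take the lever or the slab between the fingers or lift the slab, and leave everything else on the bench where it is.

Things in the scene. Friction and masses are not known exactly. Their poses are not given: they have to be found in the camera images.
- splitter: Bench splitter for glass slabs, fixed: dark base 340 x 170 x 18 mm with a steel bed on its near half and two cheeks for the lever behind. Origin on the bench top in the centre plane, below the chisel; x points from the operator's (robot's) side to the back, z up. Bed: x -155 to 35, 150 wide, top at z 42. Base: x -155 to 185. Lever raised, the chisel stands over x 0 to 35 above z 115.
- stop_face (a point): Middle of the near face of the brass back stop, at bed height (splitter frame x 20, y 0, z 42). The stop is 120 wide in y and stands 14 above the bed. Axes as the splitter's.
- lever_grip (a point): Centre of the lever's grip: a red round bar across the lever's end, along the splitter's y, 120 long, 28 in diameter, 210 from the pivot axis (which runs along y at splitter x 70, z 80). Lever down, it lies at x -112, z 185 (30 degrees above level seen from the pivot, towards the operator); fully raised at x 88, z 289.
- lever (a joint): Lever angle, rad: 0 = down (chisel 4 mm over the bed, the slab cannot pass); grows as the grip rises and swings away from the operator; 1.13 = fully raised, on its buffer. Balance at about 0.53: left below, it drops back to 0; beyond 0.6 the counterweight carries it to 1.13 by itself in about a second. A level push to the back on the near side of the grip raises it, with 3 to 9 N.
- slab_center (a point): Centre of the green opaque glass slab, 80 (its x) x 100 (its y) x 10 thick, about 0.2 kg, loose and flat on the bed in front of the chisel, slightly askew, its x roughly along the splitter's x. Loaded, its centre is 40 in front of the stop face.
- oil_jar: Amber glass jar of cutting oil with a brass cap, diameter 52, 75 high, standing left of the machine; leave it. Origin at the centre of its foot.
- hammer: Hammer, 240 long, lying left of the machine towards the back; leave it.
- cutter_center (a point): Brass pencil glass cutter, 140 long and 13 thick, lying right of the machine; leave it. Origin at its middle.
- blue_plate: Round blue glass plate, diameter 152, 13 thick, lying right of the machine; leave it. Origin at the centre of its underside.
There are look-alikes about, which are no part of the job. Of the things like the part that bears slab_center, leave any that is black, orange or pink; of the rest the larger one is meant.

How it is judged:
By the outcome, as a careful person would: the job done as asked, in the order asked, and still so for the second after the job is handed in, with the robot touching nothing.
It also fails if it takes over 51 s, if anything falls off the work surface, if the arm or the gripper's body presses on something with over 40 N, if the wrist force passes 120 N, or if a joint passes its speed limit or range.

## Working session

There is one attempt and no reset: what is moved stays moved. The work goes in short steps, Python scripts to look and compute and a tool call to move; the robot and the scene stay as the last step left them, time stands still between calls to the robot, and variables do not carry over. Pictures are saved under pics/ and viewed, about 8 in all and at most 12, crops included, and the job is handed in when it is done.

Besides the shell and the picture viewer there is one more tool, called after ">>>" by a JSON object that holds its "method" and its "body". servo_tool: Moves the arm, as the interface text tells. Its arguments: {"type":"object","properties":{"increments":{"type":"array"},"newtons":{"type":"number"}},"required":["increments"]}

```bash
mkdir -p pics; ls; python3 - <<'E'
from bench import manip
import cv2,numpy as np
for n in("scene","top"):
    p,d=manip.snapshot(n); np.savez(n,p=p,d=d); cv2.imwrite(f"pics/{n}1.png",p[:,:,::-1])
    m=manip.camera_model(n); print(n,m)
print(manip.grip_depth,manip.read_state())
E
```

```text
pics
scene {'intrinsics': array([[535.52525878,   0.        , 270.85410627],
       [  0.        , 535.52525878, 208.83788208],
       [  0.        ,   0.        ,   1.        ]]), 'R': array([[ 0.60020315,  0.79971749,  0.014426  ],
       [ 0.58762257, -0.42864237, -0.68626921],
       [-0.5426379 ,  0.42037799, -0.72720455]]), 't': array([-0.33447452, -0.20901842,  1.61918602])}
top {'intrinsics': array([[432.48068396,   0.        , 286.57847769],
       [  0.        , 432.48068396, 210.16704463],
       [  0.        ,   0.        ,   1.        ]]), 'R': array([[-0.01017379, -0.99991027,  0.00871493],
       [-0.99730385,  0.00951308, -0.0727635 ],
       [ 0.07267406, -0.00943171, -0.99731115]]), 't': array([0.01115022, 0.5755098 , 1.19986019])}
-0.0188 {'time': 0.1, 'qpos': array([-1.19137476e+00,  1.31099777e-01,  1.48917592e+00, -2.69400826e-05,
        1.52303143e+00, -8.54457406e-02]), 'qvel': array([ 1.23536446e-05, -2.23846234e-03, -4.42632061e-03,  1.17310488e-05,
        6.13582842e-04,  2.92106723e-04]), 'joint_efforts': array([ 7.72488202e-04, -5.61337960e+01, -4.93095517e+01,  7.69411493e-02,
        2.90655100e-02, -5.33363288e-05]), 'ee_pos': array([ 0.26875631, -0.53580414,  0.19478091]), 'tcp_rot': array([[ 8.93880512e-01,  4.48304802e-01, -6.60007420e-04],
       [ 4.48305272e-01, -8.93879119e-01,  1.58257079e-03],
       [ 1.19507236e-04, -1.71051400e-03, -9.99998530e-01]]), 'wrist_force': array([-1.46504109, -0.32451989, -0.35261609]), 'torque': array([0.05119264, 0.01797156, 0.01148116]), 'opening': 0.09315349175969438}
```

View pics/scene1.png

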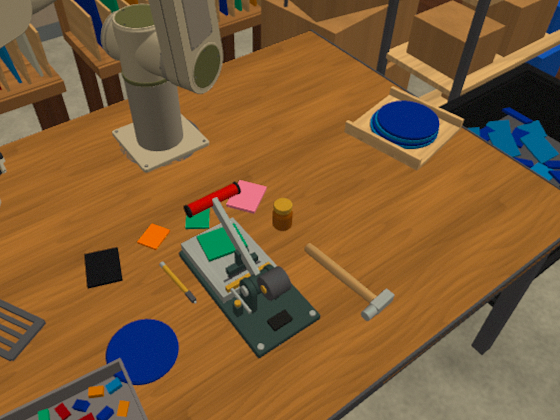

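View pics/top1.png

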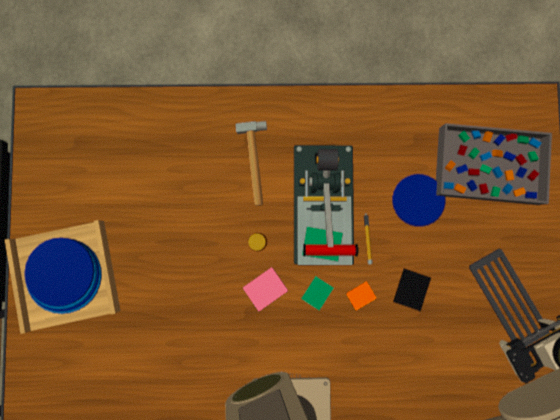

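The scene view shows the slab on the bed at about (215,242), with the red grip at (212,199). In the top view the splitter spans cols 294-353 and rows 146-265, the grip is at (330,250), the slab at (323,243), and a green decoy lies on the bench at (317,293).

```bash
cat > h.py <<'E'
import cv2,numpy as np
from bench import manip
def cloud(n,p,d):
    m=manip.camera_model(n);K=m["intrinsics"]
    v,u=np.mgrid[:420,:560]
    c=np.dstack([(u-K[0,2])/K[0,0]*d,(v-K[1,2])/K[1,1]*d,d])
    W=(c-m["t"])@m["R"]; W[d==0]=np.nan
    return W,cv2.cvtColor(p,cv2.COLOR_RGB2HSV)
def rect(P): 
    r=cv2.minAreaRect((P*1000).astype(np.float32)); return r,np.round(cv2.boxPoints(r))
def green(W,H):
    return (H[...,0]>50)&(H[...,0]<90)&(H[...,1]>130)&(H[...,2]>50)&(W[...,2]>.03)&(W[...,2]<.07)
def red(W,H):
    return ((H[...,0]<6)|(H[...,0]>174))&(H[...,1]>150)&(W[...,2]>.1)
E
python3 - <<'E'
from h import *
np.set_printoptions(precision=4,suppress=True)
for n in("top","scene"):
    f=np.load(n+".npz");W,H=cloud(n,f["p"],f["d"])
    near=(W[...,0]>.2)&(W[...,0]<.8)&(abs(W[...,1]+.08)<.16)
    tab=near&(abs(W[...,2])<.006);print(n,"table z",np.median(W[tab][:,2]))
    g=green(W,H)&near;P=W[g];print("green",g.sum(),np.median(P[:,2]),rect(P[:,:2]))
    r=red(W,H)&near;P=W[r];print("red",r.sum(),P.min(0),P.max(0),np.median(P,0))
    c=P[:,:2].mean(0);print(" axis",c,np.linalg.svd(P[:,:2]-c,full_matrices=False)[2][0])
    b=near&(W[...,2]>.012)&(W[...,2]<.024);b=cv2.morphologyEx(b.astype(np.uint8),cv2.MORPH_OPEN,np.ones((3,3)))>0
    print("base",b.sum(),rect(W[b][:,:2]))
    b=near&(W[...,2]>.036)&(W[...,2]<.056);b=cv2.morphologyEx(b.astype(np.uint8),cv2.MORPH_OPEN,np.ones((3,3)))>0
    print("bed",b.sum(),np.median(W[b][:,2]),rect(W[b][:,:2]))
    cr=f["p"][130:280,270:390] if n=="top" else f["p"][160:360,150:330]
    cv2.imwrite(f"pics/{n}c.png",cv2.resize(cr[:,:,::-1],None,fx=4 if n=="top" else 3,fy=4 if n=="top" else 3,interpolation=2))
E
```

```text
top table z 0.00033037805472092754
green 503 0.0524764499142111 (((480.6701965332031, -90.27308654785156), (99.93275451660156, 78.63890838623047), 79.30272674560547), array([[ 433., -132.],
       [ 510., -147.],
       [ 529.,  -48.],
       [ 451.,  -34.]], dtype=float32))
red 503 [ 0.4533 -0.1588  0.189 ] [ 0.4784 -0.0359  0.2037] [ 0.4664 -0.0963  0.1973]
 axis [ 0.4667 -0.0972] [-0.0124 -0.9999]
base 1680 (((592.9834594726562, -99.7477798461914), (168.22540283203125, 334.0107727050781), 89.37114715576172), array([[ 425., -182.],
       [ 759., -186.],
       [ 761.,  -17.],
       [ 427.,  -14.]], dtype=float32))
bed 2511 0.043438602840300516 (((552.925537109375, -99.65235900878906), (148.1727752685547, 257.28118896484375), 89.31421661376953), array([[ 423., -172.],
       [ 681., -175.],
       [ 682.,  -27.],
       [ 425.,  -24.]], dtype=float32))
scene table z 0.00168207316944364
green 839 0.05359529306051743 (((479.96270751953125, -91.24739837646484), (99.54419708251953, 82.68524932861328), 79.5472183227539), array([[ 430., -133.],
       [ 512., -148.],
       [ 530.,  -50.],
       [ 448.,  -35.]], dtype=float32))
red 549 [ 0.4572 -0.1637  0.1796] [ 0.4818 -0.0357  0.2068] [ 0.4735 -0.104   0.1967]
 axis [ 0.4722 -0.099 ] [-0.016  -0.9999]
base 3451 (((571.044189453125, -67.22268676757812), (392.61328125, 302.0008850097656), 10.479804039001465), array([[ 351.,   46.],
       [ 405., -251.],
       [ 792., -180.],
       [ 737.,  117.]], dtype=float32))
bed 2742 0.044747030472750284 (((551.569580078125, -48.161712646484375), (253.5193328857422, 262.0008850097656), 89.43151092529297), array([[ 419., -174.],
       [ 681., -176.],
       [ 684.,   77.],
       [ 422.,   80.]], dtype=float32))
```

View pics/scenec.png

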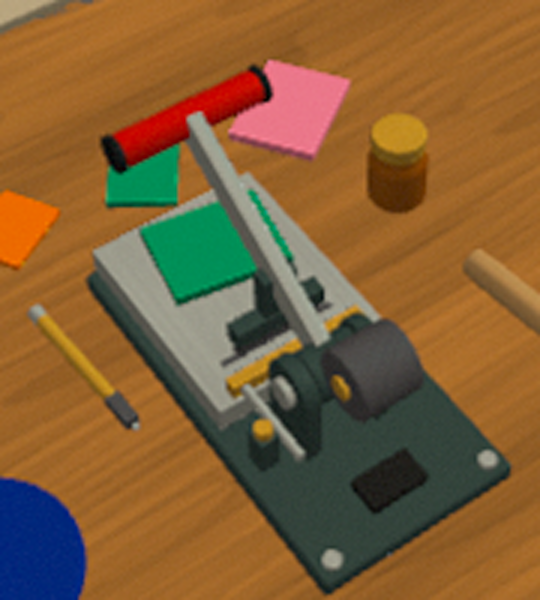

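View pics/topc.png

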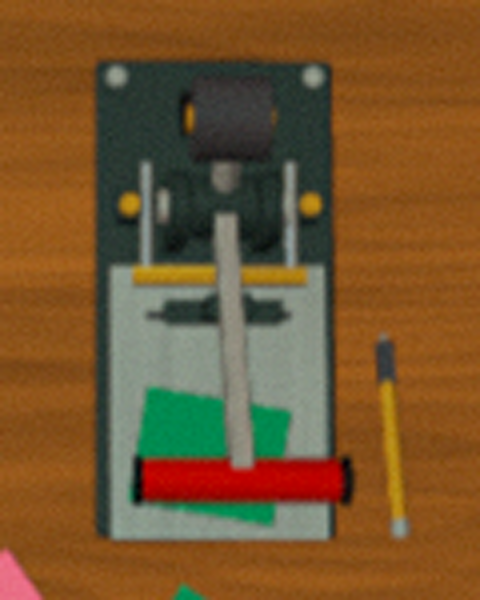

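The splitter origin is about (0.578, -0.099) with yaw -0.7°. The grip is at (0.466, -0.098, 0.185). The slab centre is at (0.4805, -0.0903) with yaw about -10.6°, so its far left corner leads. I'll go to the near side of the grip first.

>>> {"method": "servo_tool", "body": {"increments": [[[1.1,3.6,0],-0.1,255],[[2.2,7.3,0],-0.2,255],[[3.3,11,0],-0.3,255],[[4.4,14.6,0],-0.4,255],[[5.5,18.3,0],-0.477,255],[[6.6,21.9,0],-0.477,255],[[7.7,25.6,0],-0.477,255],[[8.8,29.2,0],-0.477,255]], "newtons": 20}}

```text
time: 0.77
ee_pos: [0.3568, -0.2424, 0.1953]
tcp_rot: [[1.0, -0.013, -0.0], [-0.013, -1.0, 0.0], [-0.0, -0.0, -1.0]]
wrist_force: [-0.5, 0.6, 0.5]
opening: 0.0442
```

```bash
python3 - <<'E'
from h import *
np.set_printoptions(precision=4,suppress=True)
print(manip.camera_model("wrist"));s=manip.read_state();print(s["time"],s["ee_pos"],s["tcp_rot"],s["wrist_force"],s["opening"])
E
```

```text
{'intrinsics': array([[325.1923,   0.    , 280.3819],
       [  0.    , 325.1923, 206.2366],
       [  0.    ,   0.    ,   1.    ]]), 'T_tool_cam': array([[ 0.0001, -0.9623, -0.2721,  0.0747],
       [ 1.    ,  0.0003, -0.0008,  0.0001],
       [ 0.0009, -0.2721,  0.9623, -0.1897],
       [ 0.    ,  0.    ,  0.    ,  1.    ]])}
0.7667 [ 0.3568 -0.2424  0.1953] [[ 0.9999 -0.0127 -0.0002]
 [-0.0127 -0.9999  0.0003]
 [-0.0002 -0.0003 -1.    ]] [-0.4861  0.5659  0.522 ] 0.04418021834321662
```

>>> {"method": "servo_tool", "body": {"increments": [[[1.0,3.6,-0.5],0,255],[[2.0,7.2,-1.0],0,255],[[3.0,10.8,-2.0],0,255],[[4.0,14.4,-2.5],0,255],[[5.0,14.4,-2.5],0,255],[[5.8,14.4,-2.5],0,255],[[6.6,14.4,-2.5],0,255],[[6.6,14.4,-2.5],0,255]]}}

```text
time: 1.43
ee_pos: [0.4239, -0.1011, 0.1708]
tcp_rot: [[1.0, -0.013, 0.0], [-0.013, -1.0, -0.0], [0.0, 0.0, -1.0]]
wrist_force: [0.5, -0.3, 0.1]
opening: 0.0005
```

```bash
python3 - <<'E'
from h import *
# TCP path on the lever arc, cm relative to a=0 contact
import math
for i in range(0,16):
    a=.05*i; t=math.radians(150)-a
    print(round(a,2),round(.578*100+7+21*math.cos(t)-2.15,1), round(8+21*math.sin(t)-1.5,1))
print(manip.read_state()["qpos"])
E
```

```text
0.0 44.5 17.0
0.05 45.0 17.9
0.1 45.6 18.8
0.15 46.2 19.6
0.2 46.9 20.4
0.25 47.6 21.2
0.3 48.4 21.9
0.35 49.2 22.6
0.4 50.0 23.3
0.45 50.8 23.9
0.5 51.7 24.4
0.55 52.6 25.0
0.6 53.6 25.4
0.65 54.5 25.9
0.7 55.5 26.2
0.75 56.5 26.6
[-3.51718127e-01 -3.18286103e-01  1.95428981e+00 -1.79467045e-04
  1.50533030e+00  1.23185070e+00]
```

>>> {"method": "servo_tool", "body": {"increments": [[[1.2,0,0],0,255],[[2.1,0,0],0,255],[[2.5,0,0.6],0,255],[[2.9,0,1.2],0,255],[[3.2,0,1.7],0,255],[[3.6,0,2.2],0,255],[[4.1,0,2.8],0,255],[[4.5,0,3.3],0,255]]}}

```text
time: 2.1
ee_pos: [0.4685, -0.1006, 0.2048]
tcp_rot: [[1.0, -0.012, 0.001], [-0.012, -1.0, -0.0], [0.001, 0.0, -1.0]]
wrist_force: [0.0, 0.1, 0.2]
opening: 0.0008
```

```bash
cat >> h.py <<'E'
def lev():
    p,d=manip.snapshot("scene");W,H=cloud("scene",p,d);r=red(W,H)&(abs(W[...,0]-.55)<.2)&(abs(W[...,1]+.1)<.12);P=W[r]
    print("red",r.sum(),np.median(P,0),P.min(0),P.max(0));return p
E
python3 - <<'E'
from h import *
np.set_printoptions(precision=4,suppress=True)
p=lev();cv2.imwrite("pics/s2.png",cv2.resize(p[60:360,110:370,::-1],None,fx=2,fy=2));s=manip.read_state();print(s["wrist_force"],s["ee_pos"])
E
```

```text
red 549 [ 0.4732 -0.1034  0.1966] [ 0.4566 -0.159   0.1766] [ 0.4899 -0.0361  0.4113]
[-1.7195 -0.629   1.1903] [ 0.4695 -0.1006  0.2058]
```

View pics/s2.png

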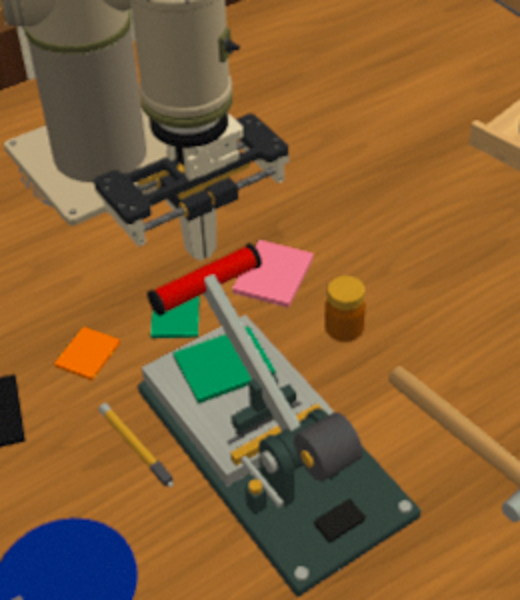

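The lever hasn't moved: the grip's lower-left end is still at (155,300) and the closed fingers are just above and in front of it, so they rode over. I'll back off and come in lower and level first.

>>> {"method": "servo_tool", "body": {"increments": [[[-2,0,0.6],0,255],[[-5,0,0.6],0,255],[[-5.4,0,-2.4],0,255],[[-5.4,0,-5.5],0,255],[[-4,0,-5.5],0,255],[[-3,0,-5.5],0,255],[[-2.4,0,-5.5],0,255],[[-1.8,0,-5.5],0,255]]}}

```text
time: 2.82
ee_pos: [0.4434, -0.1, 0.148]
tcp_rot: [[1.0, -0.012, -0.016], [-0.012, -1.0, 0.001], [-0.016, -0.001, -1.0]]
wrist_force: [-63.9, 1.1, 33.7]
opening: 0.0003
```

>>> {"method": "servo_tool", "body": {"increments": [[[-0.4,0,0],0,255],[[-0.4,0,0.4],0,255],[[-0.2,0,0.9],0,255]]}}

```text
time: 3.07
ee_pos: [0.4472, -0.1001, 0.1575]
tcp_rot: [[1.0, -0.012, -0.002], [-0.012, -1.0, 0.0], [-0.002, -0.0, -1.0]]
wrist_force: [-2.0, 0.2, -0.9]
opening: 0.0003
```

```bash
python3 - <<'E'
from h import *
np.set_printoptions(precision=4,suppress=True)
p=lev();s=manip.read_state();print(s["wrist_force"],s["ee_pos"])
E
```

```text
red 570 [ 0.4772 -0.1028  0.2033] [ 0.4609 -0.1593  0.1819] [ 0.4859 -0.036   0.2103]
[-8.7898  1.741   3.4674] [ 0.4484 -0.1002  0.1592]
```

>>> {"method": "servo_tool", "body": {"increments": [[[0.4,0,0.6],0,255],[[0.8,0,1.2],0,255],[[1.2,0,1.7],0,255],[[1.6,0,2.2],0,255],[[2.1,0,2.8],0,255],[[2.5,0,3.3],0,255],[[3.0,0,3.8],0,255],[[3.5,0,4.3],0,255]]}}

```text
time: 3.78
ee_pos: [0.4824, -0.1007, 0.2027]
tcp_rot: [[1.0, -0.012, -0.001], [-0.012, -1.0, -0.001], [-0.001, 0.001, -1.0]]
wrist_force: [-8.6, -0.5, 7.3]
opening: 0.0005
```

```bash
python3 - <<'E'
from h import *
np.set_printoptions(precision=4,suppress=True)
p=lev();s=manip.read_state();print(s["wrist_force"],s["ee_pos"])
E
```

```text
red 628 [ 0.5125 -0.1011  0.2458] [ 0.4961 -0.1628  0.221 ] [ 0.5199 -0.0353  0.2522]
[-3.6394  0.6192  3.9161] [ 0.4844 -0.1008  0.2038]
```

>>> {"method": "servo_tool", "body": {"increments": [[[0.5,0,0.5],0,255],[[1.1,0,0.9],0,255],[[1.6,0,1.4],0,255],[[2.2,0,1.8],0,255],[[2.7,0,2.2],0,255],[[3.3,0,2.5],0,255],[[3.9,0,2.9],0,255],[[4.5,0,3.2],0,255]]}}

```text
time: 4.5
ee_pos: [0.5288, -0.1003, 0.2331]
tcp_rot: [[1.0, -0.012, 0.0], [-0.012, -1.0, 0.0], [0.0, -0.0, -1.0]]
wrist_force: [-0.4, 1.1, 0.4]
opening: 0.0004
```

>>> {"method": "servo_tool", "body": {"increments": [[[0.6,0,0.3],0,255],[[1.2,0,0.6],0,255],[[1.8,0,0.9],0,255],[[2.3,0,1.1],0,255],[[2.3,0,1.1],0,255]]}}

```text
time: 4.92
ee_pos: [0.552, -0.1003, 0.2441]
tcp_rot: [[1.0, -0.012, 0.001], [-0.012, -1.0, -0.0], [0.001, 0.0, -1.0]]
wrist_force: [-0.3, -0.2, -0.7]
opening: 0.0005
```

```bash
python3 - <<'E'
from h import *
np.set_printoptions(precision=4,suppress=True)
p=lev();s=manip.read_state();print(s["time"],s["wrist_force"],s["ee_pos"])
E
```

```text
red 756 [ 0.5914 -0.1007  0.2921] [ 0.5737 -0.1604  0.2717] [ 0.599  -0.0379  0.4474]
4.9667 [-0.4665  0.407   0.4151] [ 0.5515 -0.1003  0.2438]
```

The lever is past 0.75 rad and moving on its own. I'll back away and turn the tool half round so the wrist camera faces away from the machine.

>>> {"method": "servo_tool", "body": {"increments": [[[0,0,0],0,255],[[-1,0,0],0,255],[[-4,0,0],0,140],[[-8,0,0],0,140],[[-12,0,0],0.12,140],[[-15,0,0],0.24,140],[[-16.5,0,0],0.36,140],[[-16.5,0,0],0.48,140]]}}

```text
time: 5.63
ee_pos: [0.3836, -0.1003, 0.2439]
tcp_rot: [[0.89, 0.455, 0.001], [0.455, -0.89, -0.001], [0.0, 0.001, -1.0]]
wrist_force: [0.0, -0.7, 0.2]
opening: 0.0358
```

>>> {"method": "servo_tool", "body": {"increments": [[[0,0,0],0.12,140],[[0,0,0],0.24,140],[[0,0,0],0.36,140],[[0,0,0],0.48,140],[[0,0,0],0.6,140],[[0,0,0],0.72,140],[[0,0,0],0.84,140],[[0,0,0],0.96,140]]}}

```text
time: 6.3
ee_pos: [0.3857, -0.1003, 0.2436]
tcp_rot: [[0.137, 0.991, 0.0], [0.991, -0.137, 0.0], [0.0, 0.0, -1.0]]
wrist_force: [0.4, -0.0, 0.6]
opening: 0.0418
```

>>> {"method": "servo_tool", "body": {"increments": [[[0,0,0],0.12,140],[[0,0,0],0.24,140],[[0,0,0],0.36,140],[[0,0,0],0.48,140],[[0,0,0],0.6,140],[[0,0,0],0.72,140],[[0,0,0],0.84,140],[[0,0,0],0.96,140]]}}

```text
time: 6.97
ee_pos: [0.3856, -0.1003, 0.2435]
tcp_rot: [[-0.733, 0.68, -0.0], [0.68, 0.733, 0.0], [0.0, -0.0, -1.0]]
wrist_force: [0.0, -0.3, 0.2]
opening: 0.0416
```

>>> {"method": "servo_tool", "body": {"increments": [[[0,0,-3],0.12,140],[[0,0,-6],0.24,140],[[0,0,-9],0.36,140],[[0,0,-11],0.48,140],[[0,0,-12],0.6,140],[[0,0,-12],0.74,140],[[0,0,-12],0.74,140]]}}

```text
time: 7.55
ee_pos: [0.3849, -0.1, 0.1225]
tcp_rot: [[-1.0, 0.008, -0.002], [0.008, 1.0, 0.001], [0.002, 0.001, -1.0]]
wrist_force: [0.0, -0.1, 0.7]
opening: 0.042
```

```bash
cat >> h.py <<'E'
def slab():
    for n in("top","scene"):
        p,d=manip.snapshot(n);W,H=cloud(n,p,d);g=green(W,H)&(W[...,0]>.42)&(abs(W[...,1]+.1)<.08)
        if g.sum()>20: 
            r=rect(W[g][:,:2]);print(n,g.sum(),r[0],r[1].tolist())
    return p
E
python3 - <<'E'
from h import *
np.set_printoptions(precision=4,suppress=True)
p=lev();slab();s=manip.read_state();print(s["time"],s["wrist_force"],s["ee_pos"],s["tcp_rot"],s["opening"],s["qpos"])
cv2.imwrite("pics/s3.png",cv2.resize(p[60:360,110:370,::-1],None,fx=2,fy=2))
E
```

```text
red 814 [ 0.6737 -0.1034  0.301 ] [ 0.649  -0.1655  0.2436] [ 0.6807 -0.0375  0.3079]
top 1048 ((480.8122253417969, -90.49298095703125), (99.9158935546875, 79.2658920288086), 79.72348022460938) [[433.0, -133.0], [511.0, -147.0], [529.0, -48.0], [451.0, -34.0]]
scene 999 ((480.45361328125, -91.81153106689453), (99.32439422607422, 82.46923828125), 79.50982666015625) [[431.0, -133.0], [512.0, -148.0], [530.0, -50.0], [449.0, -35.0]]
7.7 [-0.1321 -0.3643 -0.4545] [ 0.3862 -0.1005  0.1242] [[-0.9998  0.0179  0.0009]
 [ 0.0179  0.9998 -0.0004]
 [-0.0009 -0.0004 -1.    ]] 0.04218413584464839 [-0.3831 -0.4049  2.1055 -0.      1.4399 -1.9361]
```

View pics/s3.png

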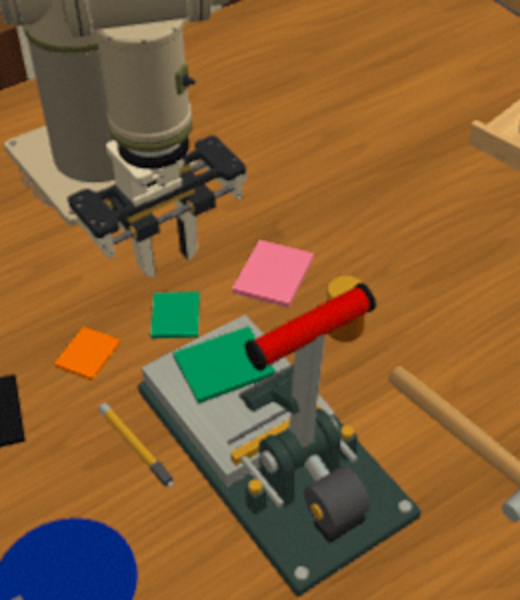

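The lever stands fully raised, with the grip at about (310,325). Next I lower the fingers in front of the bed and start pushing the slab.

>>> {"method": "servo_tool", "body": {"increments": [[[0.5,0.6,-3],0.006,140],[[1,0.6,-6],0.006,140],[[1.5,0.6,-7.8],0.006,140],[[1.9,0.6,-7.8],0.006,140],[[2.6,0.6,-7.8],0.006,140],[[3.3,0.6,-7.8],0.006,140],[[3.7,0.6,-7.8],0.006,140],[[4.1,0.6,-7.8],0.006,140]]}}

```text
time: 8.37
ee_pos: [0.429, -0.0948, 0.0476]
tcp_rot: [[-1.0, 0.008, 0.003], [0.008, 1.0, -0.001], [-0.003, -0.001, -1.0]]
wrist_force: [0.7, -0.5, 0.5]
opening: 0.0418
```

>>> {"method": "servo_tool", "body": {"increments": [[[0.4,0,0],0,140],[[0.8,0,0],0,140],[[1.2,0,0],0,140],[[1.6,0,0],0,140],[[1.9,0,0],0,140],[[2.2,0,0],0,140],[[2.2,0,0],0,140]]}}

```text
time: 8.95
ee_pos: [0.4494, -0.0943, 0.0458]
tcp_rot: [[-1.0, 0.008, 0.0], [0.008, 1.0, 0.0], [-0.0, 0.0, -1.0]]
wrist_force: [-0.3, -0.6, -0.1]
opening: 0.042
```

```bash
python3 - <<'E'
from h import *
np.set_printoptions(precision=4,suppress=True)
slab();s=manip.read_state();print(s["time"],s["wrist_force"],s["ee_pos"],s["tcp_rot"][:,1],s["opening"])
E
```

```text
top 179 ((480.84661865234375, -90.17858123779297), (99.63105773925781, 78.72175598144531), 80.10124206542969) [[434.0, -132.0], [511.0, -146.0], [528.0, -48.0], [451.0, -34.0]]
scene 990 ((481.7790832519531, -91.50140380859375), (99.62043762207031, 84.47991943359375), 78.78921508789062) [[431.0, -132.0], [514.0, -149.0], [533.0, -51.0], [450.0, -34.0]]
9.05 [-0.452  -0.8655 -0.0046] [ 0.4489 -0.0943  0.0456] [0.0077 1.     0.0001] 0.041776524635138465
```

```bash
python3 - <<'E'
from h import *
p,d=manip.snapshot("scene");cv2.imwrite("pics/s4.png",cv2.resize(p[170:300,150:300,::-1],None,fx=4,fy=4,interpolation=2))
E
```

```text
(no output)
```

View pics/s4.png

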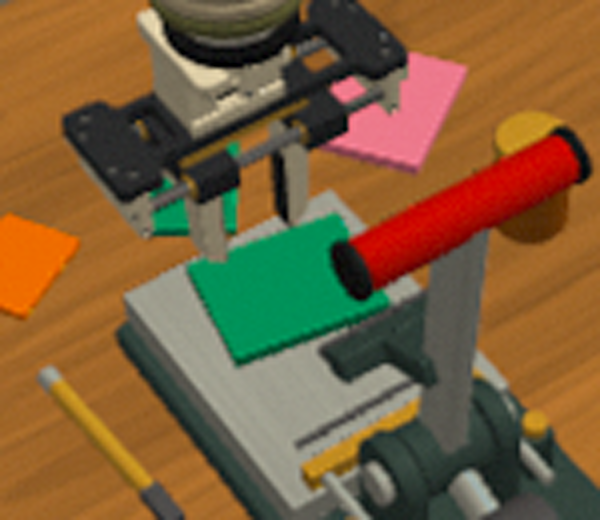

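```bash
python3 - <<'E'
from h import *
m=manip.camera_model("scene")
p,d=manip.snapshot("scene");W,H=cloud("scene",p,d)
for X in[(.449,-.124,.0456),(.4565,-.124,.0456),(.449,-.064,.0456),(.434,-.132,.052),(.451,-.034,.052),(.511,-.147,.052),(.528,-.048,.052)]:
    c=m["intrinsics"]@(m["R"]@np.array(X)+m["t"]);u=c[:2]/c[2];print(X,np.round((u-[150,170])*4))
# depth around right finger
for v in range(222,244,2): print(v,np.round(W[v,200:210:3]*1000).astype(int).tolist())
p,d=manip.snapshot("top");W,H=cloud("top",p,d);g=green(W,H)&(W[...,0]>.42)
print(np.argwhere(g).min(0),np.argwhere(g).max(0))
P=W[g]*1000
for y in range(-150,-30,10):
    q=P[abs(P[:,1]-y)<5]
    if len(q):print(y,len(q),q.min(0).round(),q.max(0).round())
E
```

```text
(0.449, -0.124, 0.0456) [212. 283.]
(0.4565, -0.124, 0.0456) [219. 290.]
(0.449, -0.064, 0.0456) [295. 238.]
(0.434, -0.132, 0.052) [187. 266.]
(0.451, -0.034, 0.052) [337. 212.]
(0.511, -0.147, 0.052) [234. 360.]
(0.528, -0.048, 0.052) [391. 300.]
222 [[454, -128, 120], [453, -120, 114], [374, -71, 11], [373, -62, 4]]
224 [[456, -130, 116], [456, -122, 111], [377, -74, 7], [378, -66, 3]]
226 [[455, -130, 108], [458, -124, 107], [382, -77, 7], [387, -71, 7]]
228 [[453, -130, 99], [455, -123, 97], [384, -78, 1], [389, -72, 1]]
230 [[454, -131, 94], [457, -125, 93], [423, -99, 43], [424, -91, 39]]
232 [[451, -130, 84], [456, -125, 84], [454, -116, 77], [437, -99, 49]]
234 [[436, -123, 57], [455, -125, 76], [456, -118, 73], [446, -104, 54]]
236 [[441, -127, 58], [440, -118, 51], [446, -113, 53], [452, -108, 55]]
238 [[445, -129, 55], [449, -123, 55], [451, -116, 52], [458, -112, 56]]
240 [[448, -131, 52], [455, -127, 55], [456, -119, 52], [462, -115, 54]]
242 [[455, -135, 55], [459, -130, 55], [462, -123, 53], [467, -117, 53]]
[132 303] [255 526]
-150 2 [ 506. -145.   53.] [ 509. -145.   55.]
-140 7 [ 506. -143.   48.] [ 512. -137.   54.]
-130 8 [ 509. -135.   51.] [ 512. -126.   54.]
-120 7 [ 512. -125.   43.] [ 515. -115.   56.]
-110 1 [ 515. -113.   53.] [ 515. -113.   53.]
-70 21 [502. -74.  50.] [524. -66.  58.]
-60 50 [485. -64.  48.] [526. -55.  57.]
-50 65 [450. -55.  48.] [526. -46.  57.]
-40 26 [450. -44.  48.] [505. -38.  55.]
```

The depth points show the fingertips about 15-20 mm above where the state puts them, so they passed over the slab, and that also explains the first miss at the grip. I'll back off and measure the real fingertip height.

>>> {"method": "servo_tool", "body": {"increments": [[[-1.5,0,0],-0.004,140],[[-3,0,0],-0.004,140],[[-4.4,0,0],-0.004,140],[[-4.4,0,0],-0.004,140]]}}

```text
time: 9.53
ee_pos: [0.4028, -0.0941, 0.0451]
tcp_rot: [[-1.0, 0.012, -0.002], [0.012, 1.0, 0.0], [0.002, 0.0, -1.0]]
wrist_force: [-0.1, 0.1, -0.5]
opening: 0.0422
```

```bash
python3 - <<'E'
from h import *
np.set_printoptions(precision=4,suppress=True)
s=manip.read_state();e=s["ee_pos"];print(s["time"],e,s["tcp_rot"][:,1])
p,d=manip.snapshot("scene");W,H=cloud("scene",p,d)
for off in(-.03,.03):
    k=(abs(W[...,0]-e[0])<.016)&(abs(W[...,1]-e[1]-off)<.014)&(W[...,2]>.03)&(W[...,2]<.13)
    P=W[k]*1000;P=P[np.argsort(P[:,2])];print(off,len(P),P[:40:3].round().tolist())
cv2.imwrite("pics/s5.png",cv2.resize(p[170:300,150:300,::-1],None,fx=4,fy=4,interpolation=2))
slab()
E
```

```text
9.5333 [ 0.4028 -0.0941  0.0451] [0.0121 0.9999 0.0004]
-0.03 127 [[419.0, -120.0, 39.0], [409.0, -119.0, 74.0], [408.0, -121.0, 74.0], [406.0, -120.0, 75.0], [408.0, -129.0, 80.0], [409.0, -124.0, 80.0], [409.0, -121.0, 83.0], [410.0, -124.0, 85.0], [407.0, -130.0, 86.0], [410.0, -121.0, 87.0], [409.0, -123.0, 88.0], [410.0, -126.0, 90.0], [393.0, -130.0, 92.0], [408.0, -117.0, 93.0]]
0.03 141 [[391.0, -72.0, 68.0], [403.0, -73.0, 71.0], [393.0, -72.0, 73.0], [407.0, -61.0, 74.0], [410.0, -71.0, 76.0], [402.0, -75.0, 79.0], [410.0, -71.0, 80.0], [402.0, -74.0, 81.0], [412.0, -66.0, 82.0], [411.0, -74.0, 83.0], [409.0, -67.0, 83.0], [401.0, -73.0, 87.0], [412.0, -71.0, 88.0], [405.0, -76.0, 89.0]]
top 912 ((481.0694580078125, -90.15383911132812), (99.45820617675781, 79.21851348876953), 79.94190216064453) [[433.0, -132.0], [511.0, -146.0], [529.0, -48.0], [451.0, -34.0]]
scene 997 ((479.356201171875, -91.47196960449219), (100.23743438720703, 85.65333557128906), 79.97068786621094) [[428.0, -133.0], [513.0, -148.0], [530.0, -50.0], [446.0, -35.0]]
```

View pics/s5.png

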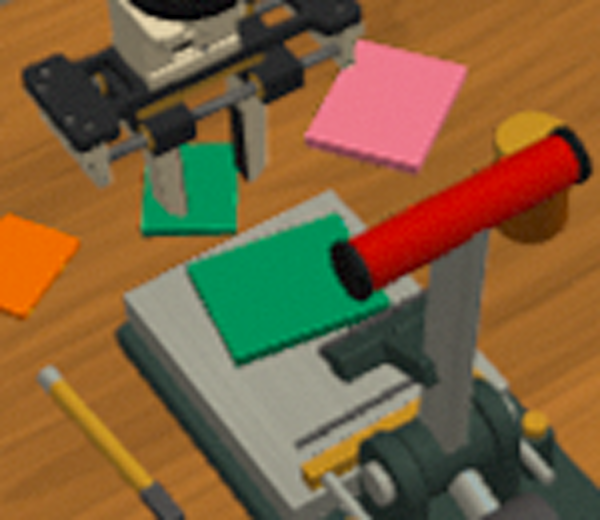

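>>> {"method": "servo_tool", "body": {"increments": [[[0,0,-1],0,140],[[0,0,-2.1],0,140],[[0.3,0,-2.1],0,140],[[0.6,0,-2.1],0,140],[[0.9,0,-2.1],0,140],[[1.2,0,-2.1],0,140],[[1.5,0,-2.1],0,140],[[1.8,0,-2.1],0,140]]}}

```text
time: 10.35
ee_pos: [0.4238, -0.0944, 0.0251]
tcp_rot: [[-1.0, 0.012, 0.001], [0.012, 1.0, -0.0], [-0.001, -0.0, -1.0]]
wrist_force: [-0.9, 0.6, -0.4]
opening: 0.0421
```

>>> {"method": "servo_tool", "body": {"increments": [[[0.3,0,0],0,140],[[0.6,0,0],0,140],[[0.9,0,0],0,140],[[1.2,0,0],0,140],[[1.5,0,0],0,140],[[1.5,0,0],0,140]]}}

```text
time: 10.85
ee_pos: [0.4386, -0.0944, 0.0248]
tcp_rot: [[-1.0, 0.012, 0.001], [0.012, 1.0, -0.0], [-0.001, -0.0, -1.0]]
wrist_force: [0.4, -0.2, -0.3]
opening: 0.0421
```

```bash
python3 - <<'E'
from h import *
np.set_printoptions(precision=4,suppress=True)
slab();s=manip.read_state();print(s["time"],s["wrist_force"],s["ee_pos"],s["tcp_rot"][:,1],s["opening"])
E
```

```text
top 484 ((498.08856201171875, -86.94183349609375), (100.0433578491211, 64.51588439941406), 86.1373291015625) [[463.0, -135.0], [527.0, -139.0], [534.0, -39.0], [469.0, -35.0]]
scene 926 ((490.0025634765625, -87.08024597167969), (100.06722259521484, 81.9912109375), 85.21781921386719) [[445.0, -134.0], [527.0, -140.0], [535.0, -41.0], [453.0, -34.0]]
10.95 [-0.9515  0.6057 -0.0792] [ 0.4381 -0.0942  0.0247] [0.0117 0.9999 0.0002] 0.0422193034841359
```

The slab now moves and is squaring up, but it sits about 10 mm left of centre. I'll finish squaring it, then push slightly diagonally to bring it back.

>>> {"method": "servo_tool", "body": {"increments": [[[0.4,0,0],0,140],[[0.8,0,0],0,140],[[1.2,0,0],0,140],[[1.5,-0.1,0],0,140],[[1.8,-0.2,0],0,140],[[2.1,-0.3,0],0,140],[[2.4,-0.4,0],0,140],[[2.7,-0.5,0],0,140]]}}

```text
time: 11.62
ee_pos: [0.4652, -0.0994, 0.0247]
tcp_rot: [[-1.0, 0.012, -0.0], [0.012, 1.0, 0.0], [0.0, 0.0, -1.0]]
wrist_force: [-0.9, 0.4, -0.1]
opening: 0.042
```

```bash
python3 - <<'E'
from h import *
np.set_printoptions(precision=4,suppress=True)
slab();s=manip.read_state();print(s["time"],s["wrist_force"],s["ee_pos"],s["tcp_rot"][:,1],s["opening"])
E
```

```text
top 342 ((515.7254028320312, -88.33009338378906), (99.71176147460938, 77.06568908691406), 89.96842193603516) [[477.0, -138.0], [554.0, -138.0], [554.0, -38.0], [477.0, -38.0]]
scene 781 ((512.5261840820312, -91.19911193847656), (80.74542236328125, 101.03034973144531), 3.3243050575256348) [[469.0, -43.0], [475.0, -144.0], [556.0, -139.0], [550.0, -38.0]]
11.7167 [-0.2792 -0.0273 -0.6298] [ 0.4657 -0.0996  0.0249] [ 0.012   0.9999 -0.0002] 0.04179737995071493
```

>>> {"method": "servo_tool", "body": {"increments": [[[0.3,-0.1,0],0,140],[[0.6,-0.2,0],0,140],[[0.9,-0.3,0],0,140],[[1.2,-0.4,0],0,140],[[1.5,-0.5,0],0,140],[[1.8,-0.6,0],0,140],[[1.8,-0.6,0],0,140]]}}

```text
time: 12.3
ee_pos: [0.4837, -0.1056, 0.0249]
tcp_rot: [[-1.0, 0.012, 0.001], [0.012, 1.0, -0.0], [-0.001, -0.0, -1.0]]
wrist_force: [1.1, -0.5, -0.1]
opening: 0.0418
```

```bash
python3 - <<'E'
from h import *
np.set_printoptions(precision=4,suppress=True)
p=slab();s=manip.read_state();print(s["time"],s["wrist_force"],s["ee_pos"],s["tcp_rot"][:,1],s["opening"])
p,d=manip.snapshot("top")
cv2.imwrite("pics/t6.png",np.hstack([cv2.resize(p[170:270,280:370,::-1],None,fx=4,fy=4,interpolation=2),cv2.resize(manip.snapshot("scene")[0][190:290,170:270,::-1],None,fx=4,fy=4,interpolation=2)]))
E
```

```text
top 285 ((534.69482421875, -94.17820739746094), (98.67973327636719, 78.01179504394531), 89.13642120361328) [[495.0, -143.0], [573.0, -144.0], [574.0, -45.0], [496.0, -44.0]]
scene 810 ((532.735595703125, -96.1039047241211), (100.15663146972656, 80.97672271728516), 89.4769287109375) [[492.0, -146.0], [573.0, -147.0], [574.0, -46.0], [493.0, -46.0]]
12.4 [-1.036   0.7673  0.2506] [ 0.4833 -0.1055  0.0249] [ 0.0119  0.9999 -0.0001] 0.04192389888959113
```

View pics/t6.png

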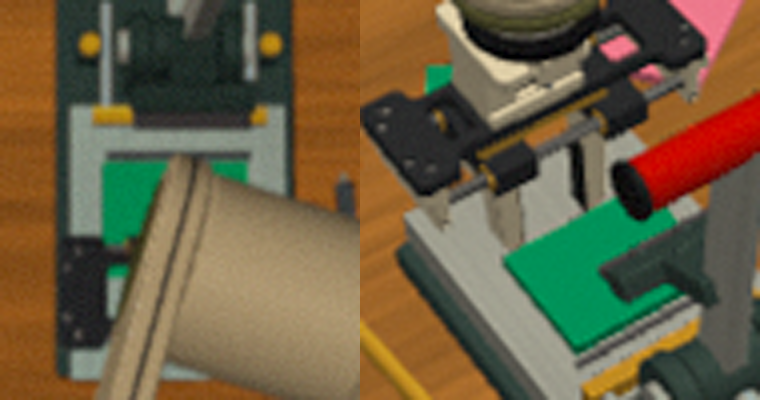

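The top view shows the slab square to the stop and centred to within about 4 mm. The scene view shows both fingers on its near edge. Continuing.

>>> {"method": "servo_tool", "body": {"increments": [[[0.3,-0.1,0],0,140],[[0.6,-0.2,0],0,140],[[0.9,-0.3,0],0,140],[[1.2,-0.4,0],0,140],[[1.5,-0.4,0],0,140],[[1.8,-0.4,0],0,140],[[2.0,-0.4,0],0,140],[[2.2,-0.4,0],0,140]]}}

```text
time: 13.17
ee_pos: [0.5052, -0.1094, 0.0247]
tcp_rot: [[-1.0, 0.012, -0.0], [0.012, 1.0, -0.0], [0.0, -0.0, -1.0]]
wrist_force: [-1.0, -0.4, 0.2]
opening: 0.0422
```

>>> {"method": "servo_tool", "body": {"increments": [[[0.1,0,0],0,140],[[0.2,0,0],0,140],[[0.3,0,0],0,140]]}}

```text
time: 13.42
ee_pos: [0.508, -0.1093, 0.0247]
tcp_rot: [[-1.0, 0.012, -0.0], [0.012, 1.0, -0.0], [0.0, -0.0, -1.0]]
wrist_force: [-1.2, 0.6, 0.6]
opening: 0.0417
```

```bash
python3 - <<'E'
from h import *
np.set_printoptions(precision=4,suppress=True)
p=slab();s=manip.read_state();print(s["time"],s["wrist_force"],s["ee_pos"],s["tcp_rot"][:,1],s["opening"])
E
```

```text
top 208 ((557.8609008789062, -67.3311767578125), (35.79469299316406, 74.69092559814453), 88.02261352539062) [[520.0, -84.0], [595.0, -87.0], [596.0, -51.0], [521.0, -48.0]]
scene 779 ((557.0562744140625, -99.43375396728516), (101.49868774414062, 82.44638061523438), 89.01262664794922) [[515.0, -149.0], [597.0, -151.0], [599.0, -49.0], [517.0, -48.0]]
13.5167 [-0.2994  0.2408 -0.0252] [ 0.5082 -0.1093  0.0248] [ 0.0118  0.9999 -0.    ] 0.041623873113617406
```

No contact force from the stop yet, so I'll continue in 1 mm steps until it registers.

>>> {"method": "servo_tool", "body": {"increments": [[[0.1,0,0],0,140],[[0.1,0,0],0,140],[[0.2,0,0],0,140],[[0.2,0,0],0,140]]}}

```text
time: 13.85
ee_pos: [0.5091, -0.1093, 0.0247]
tcp_rot: [[-1.0, 0.012, -0.002], [0.012, 1.0, 0.0], [0.002, 0.0, -1.0]]
wrist_force: [-6.2, -0.9, 4.3]
opening: 0.0421
```

>>> {"method": "servo_tool", "body": {"increments": [[[0.1,0,0],0,140],[[0.1,0,0],0,140],[[0.1,0,0],0,140]]}}

```text
time: 14.1
ee_pos: [0.5091, -0.1093, 0.0246]
tcp_rot: [[-1.0, 0.012, -0.004], [0.012, 1.0, 0.0], [0.004, 0.0, -1.0]]
wrist_force: [-10.3, 0.4, 9.5]
opening: 0.0417
```

>>> {"method": "servo_tool", "body": {"increments": [[[-0.3,0,0],0,140],[[-0.8,0,0],0,140],[[-2,0,0],0,140],[[-5,0,0],0,140],[[-9,0,0],0,140],[[-12,0,0],0,140],[[-14,0,4],0,140],[[-14,0,8],0,140]]}}

```text
time: 14.77
ee_pos: [0.3644, -0.1074, 0.0999]
tcp_rot: [[-1.0, 0.012, -0.009], [0.012, 1.0, 0.004], [0.009, 0.004, -1.0]]
wrist_force: [0.9, 0.4, -0.0]
opening: 0.0418
```

```bash
python3 - <<'E'
from h import *
np.set_printoptions(precision=4,suppress=True)
lev();slab();s=manip.read_state();print(s["time"],s["wrist_force"],s["ee_pos"])
p,d=manip.snapshot("top")
cv2.imwrite("pics/t7.png",np.hstack([cv2.resize(p[170:270,270:370,::-1],None,fx=4,fy=4,interpolation=2),cv2.resize(manip.snapshot("scene")[0][190:290,170:270,::-1],None,fx=4,fy=4,interpolation=2)]))
E
```

```text
red 810 [ 0.6735 -0.1028  0.3011] [ 0.6477 -0.1619  0.2417] [ 0.6807 -0.0384  0.3086]
top 977 ((558.7793579101562, -98.55203247070312), (97.16226196289062, 76.82738494873047), 89.29859924316406) [[520.0, -147.0], [597.0, -148.0], [598.0, -50.0], [521.0, -50.0]]
scene 764 ((558.2474975585938, -99.7146987915039), (100.20169067382812, 83.71271514892578), 88.53421783447266) [[515.0, -149.0], [599.0, -151.0], [601.0, -51.0], [518.0, -49.0]]
14.9167 [-0.2325 -0.1486 -1.2446] [ 0.3737 -0.1107  0.1076]
```

View pics/t7.png

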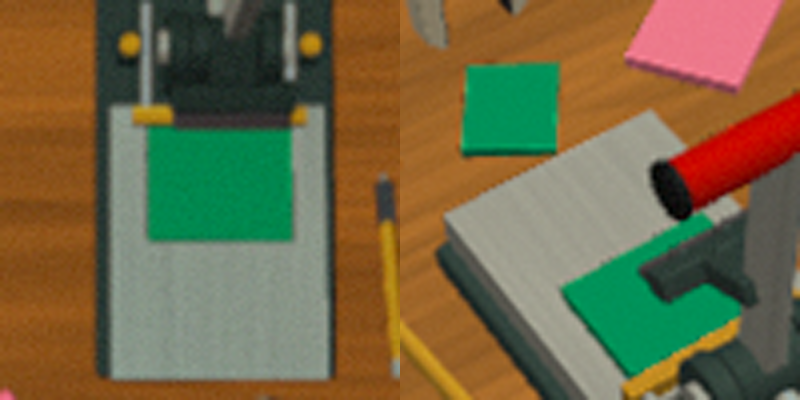

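The slab is square, about centred and against the brass stop: its far edge meets the bar at top-view row ~125, and its corners lie at cols 148 and 292, inside the stop. The lever is up and the arm is clear.

>>> {"method": "servo_tool", "body": {"increments": [[[0,0,2],0,140],[[0,0,4],0,140],[[0,0,4],0,140],[[0,0,4],0,140]]}}

```text
time: 15.35
ee_pos: [0.3712, -0.1093, 0.1431]
tcp_rot: [[-1.0, 0.011, -0.0], [0.011, 1.0, 0.0], [0.0, 0.0, -1.0]]
wrist_force: [-0.9, -0.0, -0.6]
opening: 0.0423
```

```bash
python3 - <<'E'
from h import *
print(manip.read_state()["wrist_force"],manip.close_job())
E
```

```text
the job is handed in; nothing more can be done
[-0.8677623  -0.04621462 -0.56225264] None
```

The lever is fully raised and the slab is pushed back against the brass stop. I handed the job in at about 15.4 s of the 51 s allowed.

**Lever:** I pushed it up by the red grip with closed fingers, following its arc at about 0.4 rad/s. The counterweight then carried it to fully raised, and the last image shows it still there.

**Slab:** I pushed it back with two part-open fingertips, squared it, and shifted it about 8 mm sideways with a slightly diagonal push. It met the stop at 6–10 N. The last images put its far edge at x ≈ 0.598 m, which is where I measured the stop face. It is square to within about 1° and within about 1 mm of centre, so the far edge lies inside the stop's width.

**What went wrong or disagreed:**
- **Fingertip height:** the real fingertips sit about 20 mm above the reported TCP. The first pass at the grip and the first pass at the slab therefore went over the top. I corrected for this and saw no disturbance from either pass.
- **Force spike:** during the second lever approach a level push jammed briefly and the wrist force reached about 72 N. That is under the 120 N limit, and the fingertips were what was touching.
- **Other objects:** I did not measure the jar, hammer, cutter or plate again at the end. The arm never went near them except to pass above.

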